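# Sweep loose stoppers into the collecting tray

### The arm

A 7-joint arm with a two-finger parallel gripper is mounted at the origin on a cart in front of the work surface, level with it; the furniture and walls round the work are solid. World frame = base frame: x ahead of the robot, y to its left, z up, the work surface at z = 0. Lengths are in m, angles in rad, forces in N, time in s.
With the tool pointing down it reaches from about 0.425 to 0.875 m from the base axis. Payload 4.7 kg.
Tool frame: the origin (TCP) lies midway between the tips of the shut fingers; the grasp point (between the pads) lies 19 mm behind it; x points along the fingers, y is the direction in which the jaws open and shut, and the axes are right-handed (so a half turn about x gives the same grasp; the last joint's range is limited). The gripper opens to 85 mm and grips with 20 to 120 N. Pads are 22 mm wide; open, the fingers measure 114 mm over their backs; the gripper's body (76 mm by 85 mm) begins 54 mm behind the grasp point. The pads swing forward as they close: fully open they stand 13 mm farther back than shut.
Start: joints at [-1.218, 0.321, -0.07, 1.45, 0.023, 1.371, -0.057], TCP at [0.216, 0.613, 0.231] pointing down, gripper open.
Joint ranges: [-2.86, 2.86], [-0.3, 2.09], [-1.38, 1.24], [0.06, 2.45], [-1.56, 4.7], [0.09, 2.05], [-2.69, 2.69]. Speed limits (rad/s): [2.57, 2.57, 3.14, 3.14, 3.14, 3.14, 3.14].

### API

Orientations are given as a unit quaternion [w, x, y, z].
In Python, from bench import readout, cams, finish_job gives the robot as it stands.
- The arm moves only by the tool send_rows, never from a script. Its argument "moves" is one flat list of numbers, 5 for each row, row after row: the gripper's target within -1 to 1 (fully open at 1, half-way at 0, shut at -1), then the shift along the tool's x, y, z in cm, then the turn about the tool's x in degrees. A call has 1 to 12 rows; each row is the pose to reach, as a shift and turn from the pose commanded when the call began, along the tool's axes at that moment; what a row does not reach only later rows make up. A row lasts 1/10 s, in which the tool goes at most 50 mm and 8.59 degrees, less where a joint would pass 70% of its speed; a pose out of reach is approached as far as the arm can. A call with a gripper value outside its range is refused whole. The fingers move at their own pace and stop on an object; the grip force is fixed at half the most. Time passes only in rows, so rows that repeat a pose let the fingers close. It gives the time, the measured TCP pose, the force and the opening at its end, in the units of the state.
- readout.read_state(): the state, without advancing time (a new reading comes with each control period).
- cams.capture(name): name is "side" or "top"; returns a dict with "img" (384x512x3 uint8, red, green, blue), "K" (3x3 intrinsics, pixels), "xyz" and "rotation" of the camera in the world. Camera axes: x right, y down, z forward; pixel columns grow to the right and rows downward; lengths in m; the calibration is good to about 2 mm. A picture is of the moment at which its call begins. There is no depth.
- finish_job(): hands the job in, once; it reports no verdict.
The state is a dict: "time_s": time; "qpos": joint angles; "dq": joint speeds; "tau": joint torques, N m; "position": TCP position; "tool_rot": TCP orientation; "contact_force": force on the tool from outside, world axes, zero at the start; "ft_torque": the same for the moment, N m; "gripper_width": finger opening in m.
Only numpy, scipy, OpenCV 4.12 (cv2) and the standard library are available. Lean on these libraries where they do the work, as an engineer would, in place of code of your own. Each camera call takes 0.05 s, during which the arm holds its last target. There are 200 camera calls.

### The job

Clear the bench mat: use the fingers to sweep the three loose black rubber stoppers along the mat and through the open mouth of the steel tray, until all three lie wholly inside it. Only push them, do not pick up or lift any of them, and leave the vial, the vial block and the tin where they stand.

Things in the scene. Friction and masses are not known exactly. Their poses are not given: they have to be found in the camera images.
- stopper_a: rubber stopper, plain black, one of three alike: slightly tapered upright plug, 24 mm across the top, 25 mm tall, about 20 g, standing loose on its smaller end on the pale grey bench mat (collides as a 24 mm cylinder); origin = centre of its underside, z up its axis
- stopper_b: rubber stopper, plain black, one of three alike: slightly tapered upright plug, 24 mm across the top, 25 mm tall, about 20 g, standing loose on its smaller end on the pale grey bench mat (collides as a 24 mm cylinder); origin = centre of its underside, z up its axis
- stopper_c: rubber stopper, plain black, one of three alike: slightly tapered upright plug, 24 mm across the top, 25 mm tall, about 20 g, standing loose on its smaller end on the pale grey bench mat (collides as a 24 mm cylinder); origin = centre of its underside, z up its axis
- stopper_a_mid (a point): middle of stopper a, on its axis 12.5 mm above its underside
- stopper_b_mid (a point): middle of stopper b, on its axis 12.5 mm above its underside
- stopper_c_mid (a point): middle of stopper c, on its axis 12.5 mm above its underside
- tray: fixed, shallow three-sided sheet-steel collecting tray lying on the bench mat. Origin = underside centre, on the mat's top (z = 0.002). Its open mouth faces its own +y, the back wall is at -y. Inside 145 mm wide (x -72.5..+72.5 mm) and 90 mm deep (y -45..+45 mm); walls 2.5 mm thick and 20 mm high, none across the mouth; floor 1.5 mm thick; from y = +45 to +60 mm a ramp rises from the mat to the floor, so stoppers slide in over it. z up
- tray_mouth (a point): centre of the tray's mouth line, on the floor's front edge (tray frame 0, +45 mm, 1.5 mm), where ramp and floor meet
- vial: bystander, loose: small clear glass vial with black cap, 27 mm across, 62 mm tall, standing upright on the bench behind the mat; origin = centre of underside
- vial_block: bystander, loose: blue block with two small capped brown vials, 40x48x58 mm, behind the mat; origin = centre of underside
- septa_tin: bystander, loose: round blue-lidded white tin, 62 mm across, 30 mm tall, left of the mat; origin = centre of underside
- bench_mat: fixed flat pale grey board on the bench, 180 mm (x) by 440 mm (y), 2 mm thick, under stoppers and tray; origin = centre of underside, its top is at z = 0.002. Fixed tall equipment stands round it: to its right from x = 0.51, y = -0.38 on, to its left from about x = 0.53, y = 0.1 on, and a deck overhangs 0.54 m above the bench behind x = 0.575, so stay low when working at the far side

How it is judged:
At the end, for the whole second after the job is handed in: All three stoppers lie at rest on the tray's floor, between its walls, each with its middle at least 12 mm inside the mouth line (wholly inside); vial, vial block and tin within 15 mm of where they stood (x of stopper_a_mid in the frame of tray between -0.0725 and 0.0725 m and y of stopper_a_mid in the frame of tray between -0.045 and 0.033 m and z of each of stopper_a_mid, stopper_b_mid, stopper_c_mid in the frame of tray below 0.022 m and linear speed of each of stopper_a, stopper_b, stopper_c below 0.02 m/s and x of stopper_b_mid in the frame of tray between -0.0725 and 0.0725 m and y of stopper_b_mid in the frame of tray between -0.045 and 0.033 m and x of stopper_c_mid in the frame of tray between -0.0725 and 0.0725 m and y of stopper_c_mid in the frame of tray between -0.045 and 0.033 m and distance of each of vial, vial_block, septa_tin from where it was at the start of the episode below 0.015 m); the robot touches nothing.
It fails at once if a stopper is lifted or carried (its middle more than about 13 mm above where it stands on the mat) (height (world z) of any of stopper_a_mid, stopper_b_mid, stopper_c_mid above 0.028 m).
It fails at once if the vial, the vial block or the tin is moved 15 mm or more or tipped (distance of any of vial, vial_block, septa_tin from where it was at the start of the episode above 0.015 m or angle between any of vial, vial_block, septa_tin's own z axis and vertical above 0.3 rad).
It also fails if it takes over 61 s, if anything falls off the work surface, if the arm or the gripper's body presses on something with over 40 N, if the wrist force passes 120 N, or if a joint passes its speed limit or range.

## Working session

There is one attempt and no reset: what is moved stays moved. The work goes in short steps, Python scripts to look and compute and a tool call to move; the robot and the scene stay as the last step left them, time stands still between calls to the robot, and variables do not carry over. Pictures are saved under pics/ and viewed, on a budget of 10 in all, crops included, one or two more only if the job needs it, and the job is handed in when it is done.

Besides the shell and the picture viewer there is one more tool, called as name(argument=value, ...) on one line, values as JSON. send_rows: Moves the arm, as the interface text tells. Its arguments: {"type":"object","properties":{"moves":{"type":"array","items":{"type":"number"}}},"required":["moves"]}

```bash
ls; mkdir -p pics; cat > h.py <<'E'
import numpy as np, cv2
from bench import readout, cams, finish_job
def ray(c,u,v,z):
    R=np.array(c['rotation']);
    d=R@np.linalg.inv(np.array(c['K']))@np.array([u,v,1.]);o=np.array(c['xyz'])
    return o+d*(z-o[2])/d[2]
def save(c,n): cv2.imwrite('pics/'+n,c['img'][...,::-1])
E
python3 - <<'E'
from h import *
s=readout.read_state();print(s)
for n in('top','side'):
    c=cams.capture(n);save(c,n+'0.png');print(n,c['K'],c['xyz'],c['rotation'])
E
```

```text
pics
{'time_s': 0.0, 'qpos': array([-1.21789437,  0.32183369, -0.07004318,  1.4516774 ,  0.02259584,
        1.37082424, -0.05693765]), 'dq': array([ 8.32755382e-05,  1.76233973e-03,  1.48971709e-04,  4.50384841e-04,
        2.99011977e-04,  9.68088584e-04, -1.47809846e-03]), 'tau': array([-6.62569255e-04, -4.93563366e+01, -3.82443191e-01, -3.14349711e+01,
        1.30452091e-02,  1.14087149e-02,  4.53209481e-06]), 'position': array([0.21592   , 0.61250762, 0.23021505]), 'tool_rot': array([ 0.69690365,  0.11854163,  0.69706046, -0.11991621]), 'contact_force': array([0.59432063, 0.70596743, 0.26612594]), 'ft_torque': array([ 0.06744487,  0.01341292, -0.01025687]), 'gripper_width': 0.08546696664957429}
top [[362.06759474   0.         249.07704327]
 [  0.         362.06759474 189.68238171]
 [  0.           0.           1.        ]] [ 0.45212366 -0.0677732   0.92765849] [-0.04315152  0.71493752 -0.69698802  0.03478498]
side [[393.32092783   0.         255.73720045]
 [  0.         393.32092783 194.94539125]
 [  0.           0.           1.        ]] [ 0.36046627 -0.81257202  0.54737687] [-0.4800198   0.86749359 -0.11765591  0.05650614]
```

```bash
sed -i "s/    R=np.array(c\['rotation'\]);/    q=c['rotation'];R=Rotation.from_quat([*q[1:],q[0]]).as_matrix()/; 1i from scipy.spatial.transform import Rotation" h.py; cat h.py
```

```text
from scipy.spatial.transform import Rotation
import numpy as np, cv2
from bench import readout, cams, finish_job
def ray(c,u,v,z):
    q=c['rotation'];R=Rotation.from_quat([*q[1:],q[0]]).as_matrix()
    d=R@np.linalg.inv(np.array(c['K']))@np.array([u,v,1.]);o=np.array(c['xyz'])
    return o+d*(z-o[2])/d[2]
def save(c,n): cv2.imwrite('pics/'+n,c['img'][...,::-1])
```

View pics/top0.png

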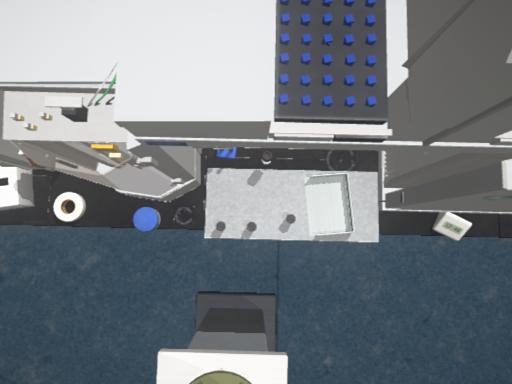

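View pics/side0.png

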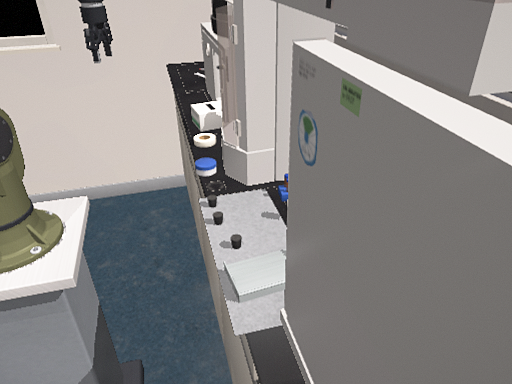

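Top view: the stoppers are at about (220,226), (251,227) and (291,218). The tray spans (305–352, 172–237) and its mouth opens to image left (+y). The tin is at (147,219). The vial is at (266,155) and the block at (227,153).

```bash
python3 - <<'E'
from h import *
c=cams.capture('top');im=c['img']
h=im[140:250,195:385];cv2.imwrite('pics/crop1.png',cv2.resize(h[...,::-1],None,fx=4,fy=4,interpolation=cv2.INTER_CUBIC))
m=(im.max(2)<70).astype(np.uint8);m[:170]=0;m[239:]=0;m[:,:207]=0;m[:,376:]=0
n,l,s,ce=cv2.connectedComponentsWithStats(m)
for i in range(1,n):
    if s[i,4]>15:print(s[i],ce[i].round(1),ray(c,*ce[i],.02).round(4))
for p in [(147,219),(266,155),(227,153),(204.5,240),(379,242),(206,168)]:print(p,ray(c,*p,.002).round(3))
E
```

```text
(147, 219) [0.473 0.204 0.002]
(266, 155) [ 0.646 -0.097  0.002]
(227, 153) [0.649 0.004 0.002]
(204.5, 240) [0.423 0.054 0.002]
(379, 242) [ 0.43  -0.387  0.002]
(206, 168) [0.608 0.058 0.002]
```

View pics/crop1.png

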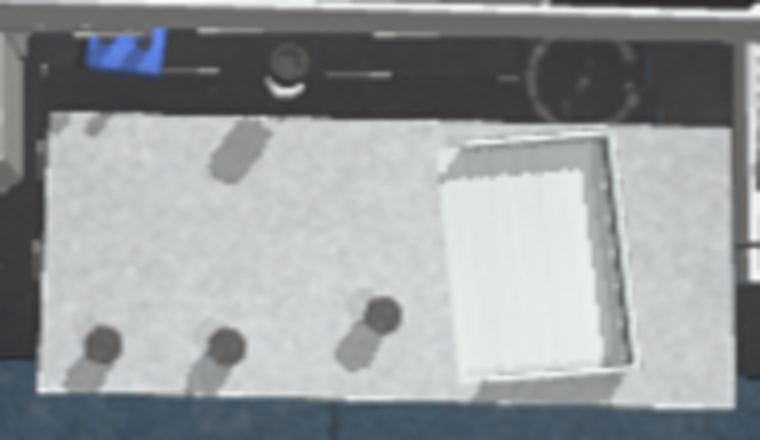

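```bash
python3 - <<'E'
from h import *
c=cams.capture('top')
g=lambda x,y,z:ray(c,x/4+195-.375,y/4+140-.375,z).round(4)
for p in [(103,345),(227,347),(383,316)]:print('stop',g(*p,.025))
for p in [(608,135),(633,365),(465,380),(455,147)]:print('wall',g(*p,.022))
for p in [(440,180),(460,381)]:print('ramp',g(*p,.002))
s=readout.read_state();q=s['tool_rot'];print(Rotation.from_quat([*q[1:],q[0]]).as_matrix().round(3))
E
```

```text
stop [0.4598 0.0131 0.025 ]
stop [ 0.4605 -0.0639  0.025 ]
stop [ 0.4822 -0.1602  0.025 ]
wall [ 0.5997 -0.3006  0.022 ]
wall [ 0.456  -0.3156  0.022 ]
wall [ 0.444  -0.2118  0.022 ]
wall [ 0.5897 -0.2044  0.022 ]
ramp [ 0.5711 -0.198   0.002 ]
ramp [ 0.4432 -0.2118  0.002 ]
[[-0.     0.332  0.943]
 [-0.001  0.943 -0.332]
 [-1.    -0.001  0.   ]]
```

send_rows(moves=[-0.6,6,-42.2,40.7,64,-0.6,6,-42.2,40.7,64,-0.6,6,-42.2,40.7,64,-0.6,6,-42.2,40.7,64,-0.6,6,-42.2,40.7,64,-0.6,6,-42.2,40.7,64,-0.6,6,-42.2,40.7,64,-0.6,6,-42.2,40.7,64,-0.6,6,-42.2,40.7,64,-0.6,6,-42.2,40.7,64,-0.6,6,-42.2,40.7,64,-0.6,6,-42.2,40.7,64])

```text
time_s: 1.4
position: [0.4603, 0.0766, 0.1713]
tool_rot: [0.528, 0.471, 0.527, -0.471]
contact_force: [0.5, 0.8, 0.8]
gripper_width: 0.0173
```

```bash
cat > st.py <<'E'
from h import *
s=readout.read_state();q=s['tool_rot'];R=Rotation.from_quat([*q[1:],q[0]]).as_matrix()
print(s['time_s'],s['position'].round(4),s['gripper_width'],s['contact_force'].round(1),s['qpos'].round(2));print(R.round(3))
ex=np.array([.994,.11]);ey=np.array([-.11,.994]);o=np.array([.522,-.260])
d=s['position'][:2]-o;print('tray frame tcp',ex@d,ey@d)
c=cams.capture('top');im=c['img'];m=(im.max(2)<80).astype(np.uint8);m[:170]=0;m[238:]=0;m[:,:207]=0;m[:,376:]=0
n,l,st,ce=cv2.connectedComponentsWithStats(m)
for i in range(1,n):
    if st[i,4]>12:
        p=ray(c,*ce[i],.025);d=p[:2]-o;print('blob',st[i],p.round(4),'tray',(ex@d).round(4),(ey@d).round(4))
E
python3 st.py
```

```text
1.4 [0.4603 0.0766 0.1713] 0.01733246252790758 [0.5 0.8 0.8] [-0.72 -0.05  0.48  1.98  0.02  1.2  -0.13]
[[ 0.001  0.994  0.113]
 [ 0.     0.113 -0.994]
 [-1.     0.001 -0.   ]]
tray frame tcp -0.024285643081561996 0.3414121548642297
blob [350 170  26   1  26] [ 0.6088 -0.3397  0.025 ] tray 0.0775 -0.0888
```

send_rows(moves=[-0.6,5,-0.45,5,0,-0.6,7,-0.45,10,0,-0.6,7,-0.45,15,0,-0.6,7,-0.45,19.8,0,-0.6,7,-0.45,19.8,0,-0.6,7,-0.45,19.8,0,-0.6,11,-0.45,19.8,0,-0.6,14,-0.45,19.8,0,-0.6,15.5,-0.45,19.8,0,-0.6,15.9,-0.45,19.8,0,-0.6,15.9,-0.45,19.8,0])

```text
time_s: 2.55
position: [0.4778, -0.1162, 0.0121]
tool_rot: [0.528, 0.47, 0.529, -0.47]
contact_force: [-0.5, -0.0, -0.1]
gripper_width: 0.017
```

```bash
sed -i 's/<80/<100/' st.py; python3 st.py; python3 - <<'E'
from h import *
c=cams.capture('top');h=c['img'][140:250,195:385];t=cv2.resize(h,None,fx=4,fy=4,interpolation=cv2.INTER_CUBIC)
c=cams.capture('side');h=c['img'][180:330,190:300];t2=cv2.resize(h,None,fx=3,fy=3,interpolation=cv2.INTER_CUBIC)
cv2.imwrite('pics/t2.png',t[...,::-1]);cv2.imwrite('pics/s2.png',t2[...,::-1])
E
```

```text
2.55 [ 0.4778 -0.1162  0.0121] 0.016993702973941198 [-0.5 -0.  -0.1] [-0.43  0.26  0.68  2.08 -0.21  0.87  0.49]
[[-0.001  0.993  0.116]
 [ 0.     0.116 -0.993]
 [-1.    -0.001 -0.001]]
tray frame tcp -0.028146723577877387 0.14781517040759418
blob [347 170  29   2  34] [ 0.6084 -0.3393  0.025 ] tray 0.0772 -0.0883
blob [247 184  20  45  99] [ 0.5098 -0.0732  0.025 ] tray 0.0084 0.1871
blob [304 196   9  24  38] [ 0.5104 -0.2034  0.025 ] tray -0.0053 0.0575
blob [217 223   8   8  38] [0.4593 0.0133 0.025 ] tray -0.0322 0.2786
blob [246 232   8   6  25] [ 0.4387 -0.0603  0.025 ] tray -0.0608 0.2077
```

View pics/s2.png

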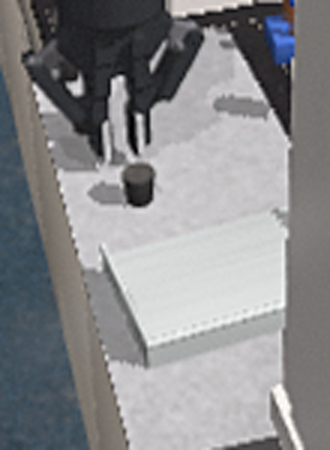

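send_rows(moves=[-0.6,0,0,1.5,0,-0.6,0,0,2.7,0,-0.6,0,0,3.5,0,-0.6,0,0.5,5,0,-0.6,0,1.1,6.5,0,-0.6,0,1.7,8,0,-0.6,0,2.3,9.5,0,-0.6,0,2.9,11,0,-0.6,0,3.5,12.3,0,-0.6,0,4.0,13.5,0,-0.6,0,4.3,14.2,0,-0.6,0,4.4,14.5,0])

```text
time_s: 3.9
position: [0.5385, -0.2572, 0.0123]
tool_rot: [0.528, 0.471, 0.528, -0.471]
contact_force: [-0.9, 0.2, 0.2]
gripper_width: 0.0168
```

```bash
python3 st.py; python3 - <<'E'
from h import *
c=cams.capture('top');h=c['img'][140:250,195:385];t=cv2.resize(h,None,fx=4,fy=4,interpolation=cv2.INTER_CUBIC)
c=cams.capture('side');h=c['img'][180:330,180:300];t2=cv2.resize(h,(352,440),interpolation=cv2.INTER_CUBIC)
cv2.imwrite('pics/m3.png',cv2.resize(np.hstack([t,t2])[...,::-1],(798,316)))
E
```

```text
3.9 [ 0.5385 -0.2572  0.0123] 0.016829348032021074 [-0.9  0.2  0.2] [-0.14  0.48  0.67  1.83 -0.36  0.96  0.79]
[[ 0.     0.993  0.114]
 [-0.     0.114 -0.993]
 [-1.     0.     0.   ]]
tray frame tcp 0.016739859987274737 0.000944903455490098
blob [303 170  50  68 820] [ 0.5412 -0.2566  0.025 ] tray 0.0194 0.0013
blob [217 223   8   8  34] [0.459  0.0135 0.025 ] tray -0.0325 0.2788
```

View pics/m3.png

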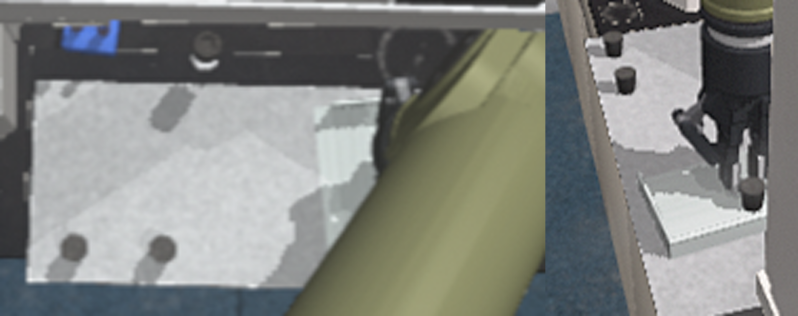

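send_rows(moves=[-0.6,0,0.4,0.5,0,-0.6,0,0.4,0.5,0,-0.6,0,0.2,-2.5,0,-0.6,-3,0,-4,0,-0.6,-7,-1,-7,0,-0.6,-7,-3,-12,0,-0.6,-7,-5,-17,0,-0.6,-7,-5.7,-21,0,-0.6,-7,-5.7,-23.7,0,-0.6,-7,-5.7,-23.7,0,-0.6,-7,-5.7,-23.7,0,-0.6,-4,-5.7,-23.7,0])

```text
time_s: 5.25
position: [0.4585, -0.0283, 0.0552]
tool_rot: [0.53, 0.473, 0.526, -0.468]
contact_force: [0.9, 0.2, -0.0]
gripper_width: 0.0172
```

```bash
python3 st.py; python3 - <<'E'
from h import *
c=cams.capture('top');h=c['img'][140:250,195:385];t=cv2.resize(h,None,fx=4,fy=4,interpolation=cv2.INTER_CUBIC)
c=cams.capture('side');h=c['img'][180:330,180:300];t2=cv2.resize(h,(352,440),interpolation=cv2.INTER_CUBIC)
cv2.imwrite('pics/m4.png',cv2.resize(np.hstack([t,t2])[...,::-1],(798,316)))
E
```

```text
5.25 [ 0.4585 -0.0283  0.0552] 0.01721587705049131 [ 0.9  0.2 -0. ] [-0.62  0.08  0.65  2.13 -0.07  0.94  0.18]
[[ 0.009  0.993  0.114]
 [ 0.001  0.114 -0.994]
 [-1.     0.009 -0.001]]
tray frame tcp -0.03763687154245008 0.23727096053643273
blob [347 170  29   2  33] [ 0.6085 -0.339   0.025 ] tray 0.0773 -0.088
blob [207 196   3   8  14] [0.5263 0.047  0.025 ] tray 0.038 0.3047
blob [240 221   3  12  18] [ 0.4579 -0.0391  0.025 ] tray -0.0394 0.2266
```

View pics/m4.png

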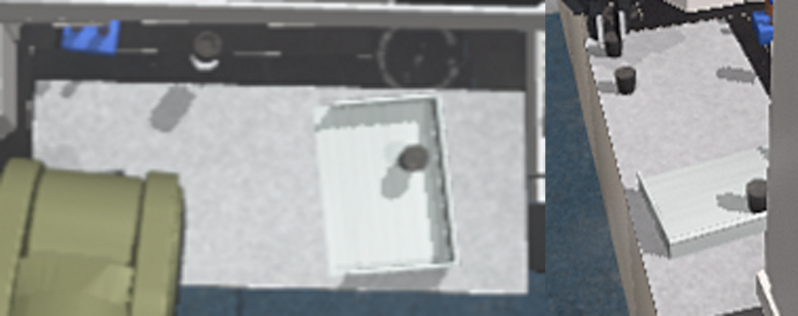

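send_rows(moves=[-0.6,3,-0.2,0,0,-0.6,4,-0.2,0,0,-0.6,4,-0.2,0,0,-0.6,4,-0.2,1.2,0,-0.6,4,-0.2,2,0,-0.6,4,-0.2,3.2,0,-0.6,4,-0.2,5,0,-0.6,4,-0.2,7,0,-0.6,4,-0.2,9,0,-0.6,4,-0.2,11,0,-0.6,4,-0.2,12.7,0,-0.6,4,-0.2,13.5,0])

```text
time_s: 6.6
position: [0.4687, -0.164, 0.0134]
tool_rot: [0.528, 0.471, 0.527, -0.471]
contact_force: [-0.0, 0.5, 0.2]
gripper_width: 0.0171
```

```bash
python3 st.py
```

```text
6.6 [ 0.4687 -0.164   0.0134] 0.01707297407502426 [-0.   0.5  0.2] [-0.36  0.27  0.71  2.07 -0.23  0.87  0.6 ]
[[ 0.002  0.994  0.112]
 [-0.001  0.112 -0.994]
 [-1.     0.002  0.001]]
tray frame tcp -0.04246259313306084 0.1012438049802817
blob [334 170  42   2  50] [ 0.6081 -0.3261  0.025 ] tray 0.0783 -0.0751
blob [275 188  27  50 274] [ 0.4937 -0.1517  0.025 ] tray -0.0162 0.1108
blob [334 192   9   7  27] [ 0.543  -0.2765  0.025 ] tray 0.0191 -0.0187
blob [337 206   9  25  51] [ 0.4867 -0.2867  0.025 ] tray -0.038 -0.0226
blob [217 223   8   8  45] [0.4597 0.0135 0.025 ] tray -0.0318 0.2787
```

send_rows(moves=[-0.6,0,0.2,1.5,0,-0.6,0,0.3,3,0,-0.6,0,0.5,4.5,0,-0.6,0,0.6,6,0,-0.6,0,0.6,7.5,0,-0.6,0,0.6,8.7,0,-0.6,0,0.6,9.5,0,-0.6,0,0.6,9.7,0,-0.6,0,0.6,9.7,0,-0.6,0,0.6,7,0,-0.6,-3,0.6,5,0,-0.6,-7,0.6,2,0])

```text
time_s: 7.85
position: [0.4742, -0.18, 0.0813]
tool_rot: [0.527, 0.469, 0.529, -0.472]
contact_force: [1.1, 0.7, 1.5]
gripper_width: 0.0171
```

```bash
python3 st.py
```

```text
7.85 [ 0.4742 -0.18    0.0813] 0.017133706698122465 [1.1 0.7 1.5] [-0.39  0.19  0.76  1.99 -0.15  1.02  0.56]
[[-0.005  0.993  0.114]
 [-0.     0.114 -0.994]
 [-1.    -0.005 -0.   ]]
tray frame tcp -0.03870115578932738 0.08477309795318173
blob [321 170  55   2  63] [ 0.6078 -0.3104  0.025 ] tray 0.0797 -0.0596
blob [292 174  34  64 592] [ 0.5093 -0.1949  0.025 ] tray -0.0055 0.0662
blob [362 196  12  32  75] [ 0.5015 -0.3519  0.025 ] tray -0.0305 -0.0891
blob [217 223   7   8  35] [0.4592 0.014  0.025 ] tray -0.0323 0.2793
```

send_rows(moves=[-0.6,0,0.6,-5,0,-0.6,0,0.6,-10,0,-0.6,0,0.6,-15,0,-0.6,0,0.6,-20,0,-0.6,0,0.6,-23.4,0,-0.6,0,0.6,-23.4,0,-0.6,0,0.6,-23.4,0,-0.6,3,0.6,-23.4,0,-0.6,3,0.6,-23.4,0])

```text
time_s: 8.8
position: [0.4528, 0.0501, 0.0499]
tool_rot: [0.526, 0.469, 0.528, -0.473]
contact_force: [-0.7, -0.5, -0.8]
gripper_width: 0.0174
```

```bash
python3 st.py; python3 - <<'E'
from h import *
c=cams.capture('top');h=c['img'][140:250,195:385];t=cv2.resize(h,None,fx=4,fy=4,interpolation=cv2.INTER_CUBIC)
c=cams.capture('side');h=c['img'][180:330,180:300];t2=cv2.resize(h,(352,440),interpolation=cv2.INTER_CUBIC)
cv2.imwrite('pics/m5.png',cv2.resize(np.hstack([t,t2])[...,::-1],(798,316)))
E
```

```text
8.8 [0.4528 0.0501 0.0499] 0.017355728031874497 [-0.7 -0.5 -0.8] [-0.72  0.09  0.57  2.13 -0.06  0.94  0.  ]
[[-0.005  0.994  0.112]
 [-0.002  0.112 -0.994]
 [-1.    -0.006  0.002]]
tray frame tcp -0.03465284631652275 0.31588008929830613
blob [321 170  55   2  65] [ 0.6077 -0.312   0.025 ] tray 0.0795 -0.0611
blob [334 193   4   6  14] [ 0.5414 -0.2714  0.025 ] tray 0.018 -0.0135
blob [207 215   6  23  90] [0.455  0.0402 0.025 ] tray -0.0335 0.3058
blob [217 223   8   8  38] [0.4593 0.0133 0.025 ] tray -0.0322 0.2786
```

View pics/m5.png

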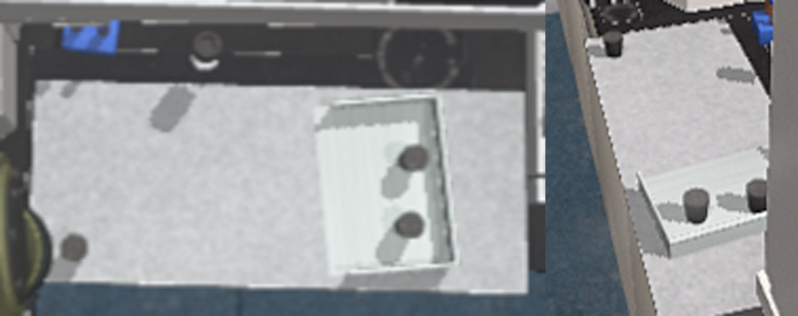

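send_rows(moves=[-0.6,2.5,0.3,0,0,-0.6,3.75,0.3,0,0,-0.6,3.75,0.3,0,0,-0.6,3.75,0.3,1,0,-0.6,3.75,0.3,2,0,-0.6,3.75,0.3,3.5,0,-0.6,3.75,0.5,5.5,0,-0.6,3.75,0.7,7.5,0,-0.6,3.75,0.9,9.5,0,-0.6,3.75,1.1,11.5,0,-0.6,3.75,1.2,13,0,-0.6,3.75,1.2,13.5,0])

```text
time_s: 10.15
position: [0.4834, -0.0835, 0.0158]
tool_rot: [0.528, 0.472, 0.526, -0.471]
contact_force: [-0.6, 0.0, 0.5]
gripper_width: 0.0171
```

```bash
python3 st.py
```

```text
10.15 [ 0.4834 -0.0835  0.0158] 0.017144772192907574 [-0.6  0.   0.5] [-0.48  0.24  0.65  2.08 -0.19  0.87  0.4 ]
[[ 0.002  0.994  0.111]
 [-0.001  0.111 -0.994]
 [-1.     0.002  0.001]]
tray frame tcp -0.01897333031493971 0.17971076807019631
blob [334 170  42   2  47] [ 0.6082 -0.3238  0.025 ] tray 0.0786 -0.0729
blob [230 188   9  25  30] [ 0.5259 -0.0181  0.025 ] tray 0.0305 0.24
blob [247 190   5  14  14] [ 0.5348 -0.0557  0.025 ] tray 0.0352 0.2017
blob [334 193   4   6  14] [ 0.5414 -0.2714  0.025 ] tray 0.018 -0.0135
blob [281 203   4  12  17] [ 0.5057 -0.1401  0.025 ] tray -0.003 0.121
blob [224 231   7   7  26] [ 0.4381 -0.0045  0.025 ] tray -0.0553 0.2632
```

send_rows(moves=[-0.6,0.3,0.1,1.5,0,-0.6,0.3,0.2,3.5,0,-0.6,0.3,0.3,5.5,0,-0.6,0.3,0.4,7.5,0,-0.6,0.3,0.5,9.5,0,-0.6,0.3,0.6,11.5,0,-0.6,0.3,0.7,13.2,0,-0.6,0.3,0.7,14.4,0,-0.6,0.3,0.7,14.9,0,-0.6,0.3,0.7,14.9,0])

```text
time_s: 11.2
position: [0.5068, -0.228, 0.0119]
tool_rot: [0.528, 0.471, 0.528, -0.471]
contact_force: [-0.0, -0.1, 0.3]
gripper_width: 0.0171
```

```bash
python3 st.py | head -5
```

```text
11.2 [ 0.5068 -0.228   0.0119] 0.017112320734670117 [-0.  -0.1  0.3] [-0.2   0.4   0.67  1.93 -0.31  0.92  0.74]
[[ 0.     0.993  0.114]
 [ 0.     0.114 -0.993]
 [-1.     0.    -0.   ]]
tray frame tcp -0.011626428201024282 0.033484884433983314
```

send_rows(moves=[-0.6,0,0,-2.5,0,-0.6,-3,0,-4,0,-0.6,-8,0,-7,0,-0.6,-10,0,-12,0,-0.6,-10,0,-17,0,-0.6,-10,0,-22,0,-0.6,-10,0,-27,0,-0.6,-10,0,-29,0,-0.6,-10,0,-29,0])

```text
time_s: 12.15
position: [0.4721, 0.0666, 0.1118]
tool_rot: [0.53, 0.468, 0.531, -0.467]
contact_force: [0.8, -0.7, -0.2]
gripper_width: 0.0171
```

```bash
python3 st.py; python3 - <<'E'
from h import *
c=cams.capture('top');h=c['img'][140:250,195:385];t=cv2.resize(h,None,fx=4,fy=4,interpolation=cv2.INTER_CUBIC)
c=cams.capture('side');h=c['img'][180:330,180:300];t2=cv2.resize(h,(352,440),interpolation=cv2.INTER_CUBIC)
cv2.imwrite('pics/m6.png',cv2.resize(np.hstack([t,t2])[...,::-1],(798,316)))
E
```

```text
12.15 [0.4721 0.0666 0.1118] 0.017095056644909543 [ 0.8 -0.7 -0.2] [-0.72  0.04  0.54  2.03 -0.03  1.07 -0.04]
[[-0.001  0.992  0.125]
 [ 0.002  0.125 -0.992]
 [-1.    -0.    -0.002]]
tray frame tcp -0.01370814305254391 0.33015112762292587
blob [321 170  55   2  65] [ 0.6077 -0.312   0.025 ] tray 0.0795 -0.0611
blob [334 192   9   7  33] [ 0.5439 -0.2777  0.025 ] tray 0.0198 -0.02
blob [333 215   8   7  30] [ 0.4858 -0.2748  0.025 ] tray -0.0376 -0.0108
```

View pics/m6.png

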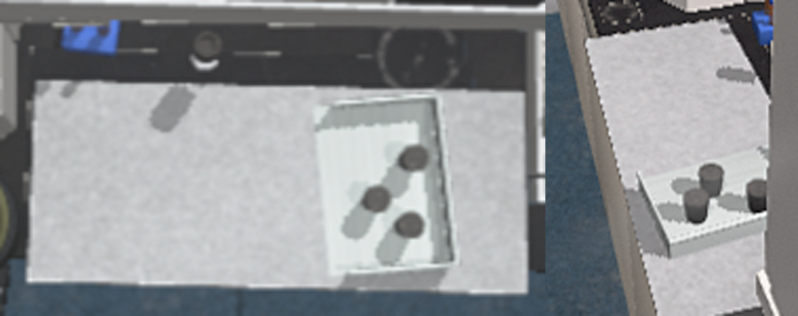

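```bash
python3 -c "
from h import *
finish_job()"
```

```text
the job is handed in; nothing more can be done
```

I swept all three stoppers one at a time over the ramp into the tray, with the fingers held 17 mm apart so each stopper seated between them. I then drew the arm clear and handed the job in at about 12 s of the 61 s allowed.

**Stopper positions:** My last pictures show all three standing upright on the tray floor. These are in tray coordinates, and the mouth limit is y = 33 mm:

| Stopper | x (mm) | y (mm) | Source |
|---|---|---|---|
| C | +20 | −20 | camera |
| B | −38 | −11 | camera |
| A | about −12 | about +12 | fingertip end position, agreeing with a rough reading of the last picture |

The automatic detection missed stopper A in the last picture. That leaves A about 20 mm inside the limit, so the rougher estimate should not matter.

**Bystanders:** The vial and block look unmoved in the last top view. I did not re-check the tin, but the arm made no contact near it. The force read after each move stayed under about 2 N.

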